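# Load the last jam jar and latch the jar rack's keeper bar

## Task

Get the jar rack ready for delivery: stand the orange jam jar with the green lid in the rack's empty pocket, then swing the yellow keeper bar shut over the lids until it snaps into its catch and stays there. Leave the two white-lidded jars in their pockets, do not tip the orange jar over, and do not disturb the mug, the canister, the syrup bottle or the tall oil bottle.

Things in the scene. Friction and masses are not known exactly. Their poses are not given: they have to be found in the camera images.
- rack: Steel jar rack, fixed, 315 x 70 mm, long side along its x. Origin: on the counter under the middle pocket. Three pockets along x, 54 mm square, 62 mm apart; dark floors at 8 mm, walls to 28 mm height, 6 mm thick at the sides. Dark hinge post, 22 mm across, at x = -122 mm, top at 92 mm. Blue catch post at x = 139 to 161 mm, 40 mm wide, top at 95 mm, with a brass spring plunger facing the pockets
- pocket_1 (a point): Centre of the floor of the pocket nearest the hinge (60 mm from the hinge axis), 8 mm above the counter. Axes as the rack's. One of the three pockets, any of them, is empty at the start
- pocket_2 (a point): Centre of the floor of the middle pocket, 8 mm above the counter
- pocket_3 (a point): Centre of the floor of the pocket nearest the catch, 8 mm above the counter
- keeper_hinge (a point): Upright hinge axis of the keeper bar, at the bar's mid height, 83 mm above the counter; axes as the rack's
- keeper (a joint): Keeper bar angle, rad. 0: shut, along the rack's x over the lids, nose in the catch; grows as it opens, anticlockwise from above (to the rack's +y), stop at 1.75. It stays where left. Starts ajar at 0.25 to 1.0, in the way of the gripper. Closing, the nose meets the spring plunger near 0.06 rad, needs about 5 N at the knob to pass, and below about 0.025 rad is drawn to 0 and held
- keeper_knob (a point): Mid-height of the upright red knob on the bar, 200 mm from the hinge axis: 18 mm across, 40 mm tall, 87 to 127 mm above the counter; its x points along the bar, away from the hinge. The bar is a yellow steel strip 16 mm wide, 8 mm thick, 79 to 87 mm above the counter (6 mm above the lids in the rack), reaching 245 mm from the hinge axis
- board: Round wooden board, 236 mm across, 15 mm thick, fixed. Origin: on the counter under its centre. Along its y, about 78 mm either side of its centre, stand the mug and the canister, so a jar between them can be grasped only with the fingers closing roughly along the board's x
- jar_a: Red jam jar with a white lid, already in a pocket of the rack: 48 mm across, 65 mm tall, 130 g or so, upright; the side is straight from 4 mm up to the lid and the bottom edge is bevelled 4 mm. Origin: centre of its underside
- jar_b: Another red jam jar with a white lid, already in a pocket: 48 mm across, 65 mm tall, 130 g or so, upright; the side is straight from 4 mm up to the lid and the bottom edge is bevelled 4 mm. Origin: centre of its underside
- jar_c: Orange jam jar with a green lid, standing on the round board between the mug and the canister: 48 mm across, 65 mm tall, 130 g or so, upright; the side is straight from 4 mm up to the lid and the bottom edge is bevelled 4 mm. Origin: centre of its underside
- mug: Blue ceramic cup, 54 mm across, 75 mm tall, on the round board; a bystander. Origin: centre of its underside
- canister: Steel canister, 52 mm across, 88 mm tall, on the round board; a bystander. Origin: centre of its underside
- syrup: Amber glass syrup bottle, 60 mm across, 190 mm tall, on the counter some 330 mm from the hinge on the side to which the bar opens, just outside the bar's sweep; a bystander. Origin: centre of its underside
- oil: Tall green glass oil bottle, 54 mm across, 280 mm tall, on the counter between the round board and the rack, in the way of a straight carry; a bystander. Origin: centre of its underside

How it is judged (in metres and radians):
On the way:
1. the orange jar stands in the empty pocket, let go, with the keeper still open (((horizontal distance between jar_c and pocket_1 below 0.007 m and z of jar_c in the frame of pocket_1 below 0.004 m) or (horizontal distance between jar_c and pocket_2 below 0.007 m and z of jar_c in the frame of pocket_2 below 0.004 m) or (horizontal distance between jar_c and pocket_3 below 0.007 m and z of jar_c in the frame of pocket_3 below 0.004 m)) and angle between jar_c's own z axis and vertical below 0.1 rad and contact force between the fingers and jar_c below 0.3 N and value of joint keeper above 0.15 rad), for 0.2 s.
At the end, for the whole second after the job is handed in: The keeper stays in its catch (under 0.015 rad); all three jars stand upright (0.1 rad), at rest on pocket floors (centre within 7 mm, underside within 4 mm of the floor); mug, canister and both bottles stand upright (0.15 rad) within 25 mm of where they were (value of joint keeper below 0.015 rad and ((horizontal distance between jar_a and pocket_1 below 0.007 m and z of jar_a in the frame of pocket_1 below 0.004 m) or (horizontal distance between jar_a and pocket_2 below 0.007 m and z of jar_a in the frame of pocket_2 below 0.004 m) or (horizontal distance between jar_a and pocket_3 below 0.007 m and z of jar_a in the frame of pocket_3 below 0.004 m)) and angle between each of jar_a, jar_b, jar_c's own z axis and vertical below 0.1 rad and ((horizontal distance between jar_b and pocket_1 below 0.007 m and z of jar_b in the frame of pocket_1 below 0.004 m) or (horizontal distance between jar_b and pocket_2 below 0.007 m and z of jar_b in the frame of pocket_2 below 0.004 m) or (horizontal distance between jar_b and pocket_3 below 0.007 m and z of jar_b in the frame of pocket_3 below 0.004 m)) and ((horizontal distance between jar_c and pocket_1 below 0.007 m and z of jar_c in the frame of pocket_1 below 0.004 m) or (horizontal distance between jar_c and pocket_2 below 0.007 m and z of jar_c in the frame of pocket_2 below 0.004 m) or (horizontal distance between jar_c and pocket_3 below 0.007 m and z of jar_c in the frame of pocket_3 below 0.004 m)) and linear speed of jar_c below 0.02 m/s and distance of each of mug, canister, syrup, oil from where it was at the start of the episode below 0.025 m and angle between each of mug, canister, syrup, oil's own z axis and vertical below 0.15 rad); the robot touches nothing.
It fails at once if a white-lidded jar is taken out of its pocket (distance of any of jar_a, jar_b from where it was at the start of the episode above 0.015 m).
It fails at once if the orange jar is tipped over (angle between jar_c's own z axis and vertical above 0.8 rad).
It fails at once if a bystander is knocked over or moved by more than 25 mm (distance of any of mug, canister, syrup, oil from where it was at the start of the episode above 0.025 m or angle between any of mug, canister, syrup, oil's own z axis and vertical above 0.35 rad).
It also fails if it takes over 72 s, if anything falls off the work surface, if the arm or the gripper's body presses on something with over 40 N, if the wrist force passes 120 N, or if a joint passes its speed limit or range.

## Robot

A 6-joint arm with a two-finger parallel gripper is mounted at the origin on the work surface. World frame = base frame: x ahead of the robot, y to its left, z up, the work surface at z = 0. Lengths are in mm, angles in degrees, forces in N, time in s.
With the tool pointing down it reaches from about 300 to 850 mm from the base axis. Payload 4.2 kg.
Tool frame: the origin (TCP) lies on the centre line of the jaws, within the pads' length; the fingertips stand 14 mm ahead of it and the grasp point (between the pads) lies 5 mm behind it; z points along the fingers, y is the line along which they close (so a half turn about z gives the same grasp; the last joint's range is limited). The gripper opens to 91 mm and grips with 3 to 60 N. Pads are 32 mm wide; open, the fingers measure 118 mm over their backs; the gripper's body (76 mm by 178 mm) begins 60 mm behind the grasp point.
Start: joints at [72.078, 18.312, 89.639, -0, 72.044, -1.146], TCP at [165.966, 550.542, 227.976] pointing down, gripper open.
Joint ranges: [-177.97, 177.97], [-48.28, 115.42], [12.27, 149.76], [-77.06, 257.06], [2.81, 150.46], [-146.56, 146.56]. Speed limits (degrees/s): [147.25, 147.25, 180, 180, 180, 180].

## Interface

Orientations are given as [roll, pitch, yaw] about the fixed x, y, z axes, in that order (R = Rz(yaw) Ry(pitch) Rx(roll)).
In Python, from workcell import env gives the robot as it stands.
- The arm moves only by the tool arm_command, never from a script. Its argument "motion" is a list of rows, each an object with "offset": the shift along the tool's x, y, z in m, a list of three; "spin": the turn about the tool's z in rad. In form: [{"offset": [tx, ty, tz], "spin": spin}, ...]. A call has 1 to 5 rows; each row shifts and turns the commanded pose from where the row before left it, along the tool's axes as they then stand; what a row does not reach is not made up. A row lasts 1/8 s, in which the tool goes at most 62.5 mm and 10.7 degrees, less where a joint would pass 70% of its speed; a pose out of reach is approached as far as the arm can. A call with a gripper value outside its range is refused whole. "jaw" is the finger opening in m, from 0 to 0.0912, set as the call begins (left out, the last holds). The fingers move at their own pace and stop on an object; "newtons" is the grip in N (left out, the last holds). Time passes only in rows, so rows that do not move let the fingers close. It gives the time, the measured TCP pose, the force, the opening and the grip force at its end, in the units of the state.
- env.state(): the state, without advancing time (a new reading comes with each control period).
- env.grab_frame(name): name is "side" or "top" or "wrist"; returns (picture, depth): 400x640x3 uint8, blue, green, red; 400x640 float32, mm along the optical axis (not along the pixel's ray), 0 where there is no reading.
- env.camera_model(name): a dict with "fx", "fy", "cx", "cy" (pixels), "eye" and "rotation" of the camera in the world; the wrist camera has in their place "hand_eye" (4x4, takes a point from camera to tool coordinates, whose origin is the TCP and whose axes are the flange's). Camera axes: x right, y down, z forward; pixel columns grow to the right and rows downward; lengths in mm; the calibration is good to about 2 mm. A picture is of the moment at which its call begins: read the wrist's pose just before it. camera_model takes no time and is no camera call.
- env.job_done(): hands the job in; it is judged then, once.
Trained networks look in the newest picture that a camera, given by its name, has taken for a name from the list of things; names that differ only in an ending like _2 or _b are one class to them, and where a whole thing is asked for, a point or a joint stands for the part that bears it (a point fixed in the world has none). Each returns a list of dicts, best first, with "score" (0 to 1); they miss things now and then, are a little off and sometimes report something else, mostly with a low value. They report only what shows in the picture. A call takes as long as a camera call.
- env.boxes_of(camera, target): "bbox" ([left, top, right, bottom] in pixels, round what is visible of it).
- env.pinpoint(camera, target): "location" ([column, row] in pixels: a listed point, or the origin of a listed thing).
The state is a dict: "time_s": time; "qpos": joint angles; "qvel": joint speeds; "effort": joint torques, N m; "ee_pos": TCP position; "ee_rot": TCP orientation; "force": force on the tool from outside, world axes, zero at the start; "torque": the same for the moment, N m; "gripper_width": finger opening in mm; "gripper_force": force on a finger pad.
Only numpy, scipy, OpenCV 4.12 (cv2) and the standard library are available. Lean on these libraries where they do the work, as an engineer would, in place of code of your own. Each camera call takes 0.05 s, during which the arm holds its last target. There are 200 camera calls.

## Working session

There is one attempt and no reset: what is moved stays moved. The work goes in short steps, Python scripts to look and compute and a tool call to move; the robot and the scene stay as the last step left them, time stands still between calls to the robot, and variables do not carry over. Pictures are saved under pics/ and viewed, at most 10 in all, crops included, and the job is handed in when it is done.

Besides the shell and the picture viewer there is one more tool, called after ">>>" by a JSON object that holds its "name" and its "arguments". arm_command: Moves the arm, as the interface text tells. Its arguments: {"type":"object","properties":{"motion":{"type":"array"},"jaw":{"type":"number"},"newtons":{"type":"number"}},"required":["motion"]}

```bash
mkdir -p pics; cat > h.py <<'E'
import numpy as np, cv2
from workcell import env
from scipy.spatial.transform import Rotation as R
def cam(name):
    m=env.camera_model(name)
    if name=="wrist":
        s=env.state(); T=np.eye(4); T[:3,:3]=R.from_euler('xyz',s['ee_rot'],degrees=True).as_matrix(); T[:3,3]=s['ee_pos']
        T=T@np.array(m['hand_eye']); return m,T[:3,:3],T[:3,3]
    return m,np.array(m['rotation']),np.array(m['eye'])
def cloud(name):
    m,Rm,e=cam(name); im,d=env.grab_frame(name)
    v,u=np.mgrid[:400,:640]
    P=np.stack([(u-m['cx'])/m['fx']*d,(v-m['cy'])/m['fy']*d,d],-1)@Rm.T+e
    P[d==0]=np.nan
    return im,P
def atz(name,px,z):
    m,Rm,e=cam(name); r=Rm@np.array([(px[0]-m['cx'])/m['fx'],(px[1]-m['cy'])/m['fy'],1]); return e+r*(z-e[2])/r[2]
E
python3 - <<'E'
from h import *
print(env.state())
print(env.camera_model("top"),env.camera_model("wrist"))
im,P=cloud("top"); cv2.imwrite("pics/top.png",im); np.save("top.npy",P)
for t in ["rack","pocket_1","pocket_2","pocket_3","keeper_hinge","keeper_knob","board","jar_a","jar_c","mug","canister","syrup","oil"]:
    print(t,[(np.round(x['location'],1).tolist(),round(x['score'],2)) for x in env.pinpoint("top",t)[:3]])
im,P=cloud("side"); cv2.imwrite("pics/side.png",im)
E
```

```text
{'time_s': 0.0, 'qpos': array([ 7.20807365e+01,  1.83504008e+01,  8.97070654e+01,  1.10784362e-03,
        7.20449261e+01, -1.14446663e+00]), 'qvel': array([-0.0012612 ,  0.00341777,  0.06045639, -0.1200267 ,  0.00171929,
       -0.00636096]), 'effort': array([-9.22303479e-04, -4.12457335e+01, -2.31975138e+01,  7.25967879e-02,
        4.58420464e-02, -1.27477792e-04]), 'ee_pos': array([165.77853334, 550.06697034, 227.12824108]), 'ee_rot': array([-1.79897649e+02, -3.09818747e-03,  1.63224858e+02]), 'force': array([-0.13599918,  1.08884647, -0.33776505]), 'torque': array([-0.04255795, -0.01549276, -0.02039096]), 'gripper_force': 0.0, 'gripper_width': 91.38987433216673}
{'fx': 508.880792893104, 'fy': 508.880792893104, 'cx': 320.40729248055754, 'cy': 207.70089482962177, 'eye': array([ 323.70428453,  -13.29904509, 1500.97006982]), 'rotation': array([-1.69428140e+02, -5.76083294e-02, -9.07858095e+01])} {'fx': 349.50353883283515, 'fy': 349.50353883283515, 'cx': 321.03320417223324, 'cy': 203.43112566393123, 'hand_eye': array([[-1.02796694e-03, -9.70110990e-01, -2.42659452e-01,
         6.88342117e+01],
       [ 9.99999208e-01, -1.17350046e-03,  4.55204053e-04,
         6.96819324e-02],
       [-7.26359434e-04, -2.42658792e-01,  9.70111428e-01,
        -1.56337561e+02],
       [ 0.00000000e+00,  0.00000000e+00,  0.00000000e+00,
         1.00000000e+00]])}Traceback (most recent call last):
  File "<stdin>", line 4, in <module>
  File "h.py", line 13, in cloud
    P=np.stack([(u-m['cx'])/m['fx']*d,(v-m['cy'])/m['fy']*d,d],-1)@Rm.T+e
      ~~~~~~~~~~~~~~~~~~~~~~~~~~~~~~~~~~~~~~~~~~~~~~~~~~~~~~~~~~~~~~~~~^~
ValueError: operands could not be broadcast together with shapes (400,640) (3,)
```

Camera rotation is rpy in degrees.

```bash
sed -i "s/return m,np.array(m\['rotation'\]),/return m,R.from_euler('xyz',m['rotation'],degrees=True).as_matrix(),/" h.py
python3 - <<'E'
from h import *
im,P=cloud("top"); cv2.imwrite("pics/top.png",im); np.save("top.npy",P)
Z=dict(pocket_1=8,pocket_2=8,pocket_3=8,keeper_hinge=83,keeper_knob=107,jar_c=15,mug=15,canister=15,jar_a=8)
print(P[200,320],P[350,100])
for t in ["rack","pocket_1","pocket_2","pocket_3","keeper_hinge","keeper_knob","board","jar_a","jar_c","mug","canister","syrup","oil"]:
    print(t,[(np.round(x['location'],1).tolist(),round(x['score'],2),np.round(atz("top",x['location'],Z.get(t,0))[:2],1)) for x in env.pinpoint("top",t)[:3]])
im,P=cloud("side"); cv2.imwrite("pics/side.png",im)
E
```

```text
[628.32714206 -17.7617324   -4.68291989] [1.99723955e+02 6.15137701e+02 1.80862785e-01]
rack [([273.0, 210.3], 0.89, array([597.8, 123.5]))]
pocket_1 [([273.9, 211.9], 0.96, array([591.4, 120.1])), ([271.9, 232.4], 0.56, array([529.9, 125.8]))]
pocket_2 [([273.9, 211.9], 0.96, array([591.4, 120.1])), ([271.9, 232.4], 0.56, array([529.9, 125.8]))]
pocket_3 [([273.9, 211.9], 0.96, array([591.4, 120.1])), ([271.9, 232.4], 0.56, array([529.9, 125.8]))]
keeper_hinge [([268.4, 246.5], 0.95, array([480. , 128.5]))]
keeper_knob [([218.5, 196.6], 0.76, array([619.3, 266.3]))]
board [([427.8, 216.4], 0.7, array([ 573. , -339.5]))]
jar_a [([271.4, 190.7], 0.8, array([656.2, 127.8])), ([271.0, 211.7], 0.66, array([592.2, 128.8])), ([432.2, 223.8], 0.62, array([ 549.2, -349.7]))]
jar_c [([271.4, 190.7], 0.8, array([654.7, 127.2])), ([271.0, 211.7], 0.66, array([590.9, 128.1])), ([432.2, 223.8], 0.62, array([ 548.2, -348.1]))]
mug [([400.1, 221.1], 0.61, array([ 557.5, -253.6])), ([269.6, 189.4], 0.49, array([658.7, 132.6])), ([430.3, 221.5], 0.25, array([ 555.1, -342.9]))]
canister [([270.8, 192.8], 0.45, array([648.3, 128.9]))]
syrup [([181.8, 178.2], 0.98, array([700.5, 400.4])), ([404.0, 222.5], 0.42, array([ 555.5, -267.5]))]
oil [([354.7, 204.7], 0.98, array([ 611.6, -121.8]))]
```

View pics/top.png

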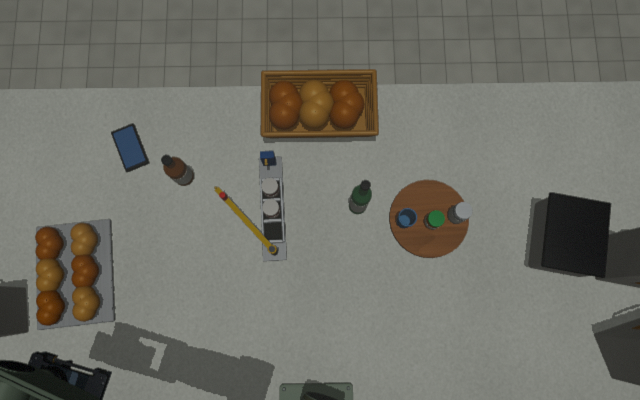

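View pics/side.png

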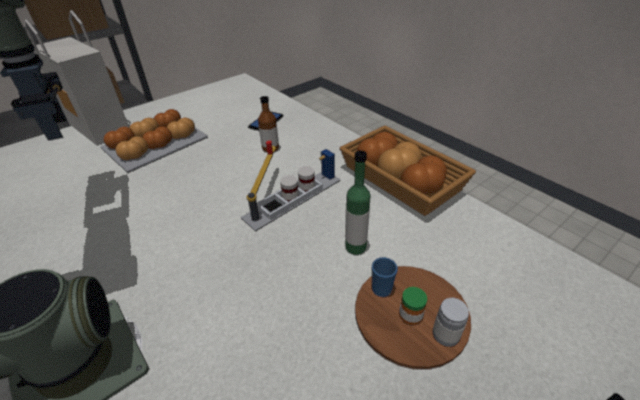

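The top view shows the rack with hinge near (275,248) and catch near (267,158). White lids are at (270,187) and (271,208), so the empty pocket is the hinge one, at (273,231). The keeper is open about 45° with its knob at (222,195). The board is at (429,218) with the green lid at (436,218), and the oil bottle is at (358,200). The side view agrees.

```bash
cat >> h.py <<'E'
def blob(im,P,lo,hi,zr,xr,yr):
    hsv=cv2.cvtColor(im,cv2.COLOR_BGR2HSV); m=cv2.inRange(hsv,np.array(lo),np.array(hi))>0
    m&=(P[...,2]>zr[0])&(P[...,2]<zr[1])&(P[...,0]>xr[0])&(P[...,0]<xr[1])&(P[...,1]>yr[0])&(P[...,1]<yr[1])
    return m
def show(n,m,P):
    q=P[m]
    if len(q): print(n,len(q),'mean',np.round(q.mean(0),1),'med',np.round(np.median(q,0),1),'mid',np.round((np.percentile(q,2,0)+np.percentile(q,98,0))/2,1),'ext',np.round(np.ptp(q,0)))
    else: print(n,'none')
    return q
E
python3 - <<'E'
from h import *
im,P=cloud("top")
show('green',blob(im,P,(50,80,40),(80,255,255),(60,100),(450,700),(-450,-250)),P)
show('mug',blob(im,P,(0,0,0),(180,255,255),(70,100),(450,700),(-300,-200)),P)
show('can',blob(im,P,(0,0,0),(180,255,255),(85,120),(450,700),(-480,-350)),P)
show('red',blob(im,P,(170,100,60),(180,255,255),(70,140),(450,700),(200,320))|blob(im,P,(0,100,60),(8,255,255),(70,140),(450,700),(200,320)),P)
w=blob(im,P,(0,0,130),(180,60,255),(55,90),(450,750),(80,180))
n,l,s,c=cv2.connectedComponentsWithStats(w.astype(np.uint8))
for i in range(1,n): 
    if s[i,4]>8: show('white',l==i,P)
y=blob(im,P,(20,120,60),(35,255,255),(65,130),(400,750),(80,350)); q=show('yellow',y,P)
v=cv2.fitLine(q[:,:2].astype(np.float32),cv2.DIST_HUBER,0,.01,.01).ravel(); print(v,np.degrees(np.arctan2(v[1],v[0])))
show('catch',blob(im,P,(100,100,40),(125,255,255),(70,110),(600,800),(80,200)),P)
show('syrup',blob(im,P,(0,0,0),(180,255,255),(160,230),(600,800),(300,450)),P)
show('syruplow',blob(im,P,(0,0,0),(180,255,255),(60,140),(600,800),(300,450)),P)
show('oil',blob(im,P,(0,0,0),(180,255,255),(230,330),(500,800),(-200,0)),P)
show('oillow',blob(im,P,(0,0,0),(180,255,255),(50,180),(500,800),(-200,0)),P)
E
```

```text
green 220 mean [ 554.  -344.7   78.8] med [ 554.5 -344.9   78.9] mid [ 553.9 -345.    78.4] ext [46. 47. 17.]
mug 128 mean [ 560.  -263.8   84.4] med [ 561.5 -265.1   85.6] mid [ 558.  -261.8   83.4] ext [53. 51. 30.]
can 279 mean [ 571.8 -415.5  100.7] med [ 571.8 -415.3  101.8] mid [ 572.1 -416.3   98.2] ext [48. 78. 26.]
red 38 mean [619.5 252.  122.6] med [619.2 252.1 124.9] mid [620.9 252.4 114.5] ext [17. 17. 34.]
white 174 mean [657.6 128.5  72.7] med [657.9 128.7  72.8] mid [657.5 128.7  72.1] ext [40. 41. 16.]
white 185 mean [594.8 125.7  72.5] med [594.5 125.6  72.4] mid [594.5 125.5  72.3] ext [42. 41. 15.]
yellow 413 mean [554.7 185.6  86.1] med [549.8 183.2  86.2] mid [592.8 193.5  85.6] ext [271. 174.  27.]
[  0.74092793   0.67158455 552.3896     190.25647   ] 42.189476
catch 86 mean [742.8 134.4  94.1] med [742.4 134.4  94.1] mid [743.2 134.3  94.1] ext [20. 38. 18.]
syrup 113 mean [704.  390.9 185.5] med [703.6 390.7 188.7] mid [705.5 392.3 178.1] ext [27. 27. 35.]
syruplow 379 mean [695.7 381.8 111.8] med [692.2 378.8 119.8] mid [702.8 389.  100.5] ext [62. 62. 80.]
oil 112 mean [ 606.7 -128.   272.1] med [ 605.8 -128.2  277.7] mid [ 608.6 -128.9  259.2] ext [24. 25. 52.]
oillow 248 mean [ 593.2 -122.2  135.4] med [ 588.8 -119.   143.7] mid [ 602.7 -127.7  117.5] ext [ 53.  52. 129.]
```

>>> {"name": "arm_command", "arguments": {"motion": [{"offset":[-0.052,-0.0154,0],"spin":0},{"offset":[-0.052,-0.0154,0],"spin":0},{"offset":[-0.052,-0.0154,0],"spin":0},{"offset":[-0.052,-0.0154,0],"spin":0},{"offset":[-0.052,-0.0154,0],"spin":0}], "jaw": 0.06}}

```text
time_s: 1.48
ee_pos: [394.1, 400.7, 228.1]
ee_rot: [180.0, 0.0, 163.2]
force: [-0.2, 0.2, 1.7]
gripper_width: 59.9
gripper_force: 0.0
```

>>> {"name": "arm_command", "arguments": {"motion": [{"offset":[-0.052,-0.0154,0],"spin":0},{"offset":[-0.052,-0.0154,0],"spin":0},{"offset":[-0.052,-0.0154,0],"spin":0},{"offset":[-0.052,-0.0154,0],"spin":0},{"offset":[-0.052,-0.0154,0],"spin":0}]}}

```text
time_s: 2.1
ee_pos: [620.8, 251.9, 228.0]
ee_rot: [180.0, 0.0, 163.2]
force: [0.5, 0.8, 0.4]
gripper_width: 60.0
gripper_force: 0.0
```

>>> {"name": "arm_command", "arguments": {"motion": [{"offset":[0,0,0],"spin":0.176},{"offset":[0,0,0],"spin":0.176},{"offset":[0,0,0],"spin":0.176},{"offset":[0,0,0],"spin":0.176},{"offset":[0,0,0],"spin":0.176}]}}

```text
time_s: 2.72
ee_pos: [619.4, 253.0, 227.8]
ee_rot: [-180.0, -0.0, 112.5]
force: [-0.2, -0.7, -0.3]
gripper_width: 60.2
gripper_force: 0.0
```

>>> {"name": "arm_command", "arguments": {"motion": [{"offset":[0,0,0],"spin":0.176},{"offset":[0,0,0],"spin":0.176},{"offset":[0,0,0],"spin":0.176},{"offset":[0,0,0],"spin":0.176},{"offset":[0,0,0],"spin":0.176}]}}

```text
time_s: 3.35
ee_pos: [619.4, 253.0, 227.9]
ee_rot: [-180.0, 0.0, 62.0]
force: [-0.1, 0.7, -0.5]
gripper_width: 59.9
gripper_force: 0.0
```

>>> {"name": "arm_command", "arguments": {"motion": [{"offset":[0,0,0],"spin":0.176},{"offset":[0,0,0],"spin":0.176},{"offset":[0,0,0],"spin":0},{"offset":[0,0,0],"spin":0}]}}

```text
time_s: 3.85
ee_pos: [619.4, 253.0, 227.9]
ee_rot: [-180.0, 0.0, 42.4]
force: [-0.1, 1.5, 0.8]
gripper_width: 60.0
gripper_force: 0.0
```

```bash
python3 - <<'E'
from h import *
im,P=cloud("wrist"); cv2.imwrite("pics/w1.png",im)
show('red',blob(im,P,(170,100,60),(180,255,255),(112,140),(550,700),(200,320))|blob(im,P,(0,100,60),(8,255,255),(112,140),(550,700),(200,320)),P)
w=blob(im,P,(0,0,110),(180,60,255),(65,80),(450,750),(80,180))
n,l,s,c=cv2.connectedComponentsWithStats(w.astype(np.uint8))
for i in range(1,n): 
    if s[i,4]>40: show('white',l==i,P)
show('post',blob(im,P,(0,0,0),(180,255,255),(86,100),(440,500),(90,150)),P)
show('catch',blob(im,P,(100,100,40),(125,255,255),(85,110),(600,800),(80,200)),P)
E
```

```text
red 417 mean [623.  253.6 125.6] med [623.1 253.9 126.3] mid [622.8 253.2 121.4] ext [17. 17. 16.]
white 636 mean [659.6 138.9  72.3] med [657.7 139.5  72.3] mid [663.  137.1  72.3] ext [37. 30.  5.]
white 88 mean [576.8 132.   72.2] med [576.6 132.4  72.2] mid [577.  131.   71.5] ext [10. 19.  8.]
post none
catch 1152 mean [744.5 134.8  94.1] med [744.5 135.   94.2] mid [744.5 134.3  93.7] ext [22. 39. 10.]
```

>>> {"name": "arm_command", "arguments": {"motion": [{"offset":[0,0,0.04],"spin":0},{"offset":[0,0,0.04],"spin":0},{"offset":[0,0,0.04],"spin":0},{"offset":[0,0,0],"spin":0}]}}

```text
time_s: 4.4
ee_pos: [617.2, 252.2, 104.6]
ee_rot: [-179.8, 0.4, 42.3]
force: [0.2, 0.3, 0.9]
gripper_width: 60.0
gripper_force: 0.0
```

>>> {"name": "arm_command", "arguments": {"motion": [{"offset":[0,0,0],"spin":0},{"offset":[0,0,0],"spin":0},{"offset":[0,0,0],"spin":0}], "jaw": 0.028, "newtons": 10}}

```text
time_s: 4.78
ee_pos: [620.1, 253.3, 109.6]
ee_rot: [179.9, -0.2, 42.2]
force: [-0.2, -0.2, -0.7]
gripper_width: 32.3
gripper_force: 0.0
```

>>> {"name": "arm_command", "arguments": {"motion": [{"offset":[-0.0008,-0.0178,0],"spin":-0.089},{"offset":[-0.0008,-0.0178,0],"spin":-0.089},{"offset":[-0.0008,-0.0178,0],"spin":-0.089},{"offset":[-0.0008,-0.0178,0],"spin":-0.089},{"offset":[-0.0008,-0.0178,0],"spin":-0.089}]}}

```text
time_s: 5.4
ee_pos: [546.9, 304.2, 108.8]
ee_rot: [179.9, -0.1, 67.9]
force: [0.2, -0.7, -0.3]
gripper_width: 27.9
gripper_force: 0.1
```

>>> {"name": "arm_command", "arguments": {"motion": [{"offset":[-0.0008,-0.0178,0],"spin":-0.089},{"offset":[-0.0008,-0.0178,0],"spin":-0.089},{"offset":[-0.0008,-0.0178,0],"spin":-0.089},{"offset":[-0.0008,-0.0178,0],"spin":-0.089},{"offset":[0,0,0],"spin":0}]}}

```text
time_s: 6.02
ee_pos: [477.1, 318.8, 108.8]
ee_rot: [180.0, -0.0, 88.1]
force: [0.5, -0.6, -1.0]
gripper_width: 27.6
gripper_force: 0.0
```

>>> {"name": "arm_command", "arguments": {"motion": [{"offset":[0,0,0],"spin":0},{"offset":[0,0,0],"spin":0},{"offset":[0,0,-0.04],"spin":0},{"offset":[0,0,-0.06],"spin":0},{"offset":[0,0,-0.05],"spin":0}], "jaw": 0.065}}

```text
time_s: 6.65
ee_pos: [478.3, 318.5, 260.1]
ee_rot: [179.9, -0.1, 88.0]
force: [1.2, 0.0, -0.5]
gripper_width: 65.1
gripper_force: 0.0
```

>>> {"name": "arm_command", "arguments": {"motion": [{"offset":[-0.054,0.016,0],"spin":0},{"offset":[-0.054,0.016,0],"spin":0},{"offset":[-0.054,0.016,0],"spin":0},{"offset":[-0.054,0.016,0],"spin":0},{"offset":[0,0,0],"spin":0}], "jaw": 0.0912}}

```text
time_s: 7.28
ee_pos: [535.6, 96.9, 257.9]
ee_rot: [180.0, 0.0, 87.7]
force: [0.0, 0.4, 0.1]
gripper_width: 91.7
gripper_force: 0.0
```

>>> {"name": "arm_command", "arguments": {"motion": [{"offset":[0,0,0],"spin":0},{"offset":[0,0,0],"spin":0}]}}

```text
time_s: 7.52
ee_pos: [534.4, 101.6, 257.9]
ee_rot: [-180.0, -0.0, 88.2]
force: [-0.3, 0.0, -0.5]
gripper_width: 91.4
gripper_force: 0.0
```

```bash
python3 - <<'E'
from h import *
im,P=cloud("wrist"); cv2.imwrite("pics/w2.png",im); np.save("w2.npy",P)
w=blob(im,P,(0,0,110),(180,60,255),(65,80),(450,750),(80,180))
n,l,s,c=cv2.connectedComponentsWithStats(w.astype(np.uint8))
for i in range(1,n): 
    if s[i,4]>40:
        q=show('white',l==i,P); (x,y),r=cv2.minEnclosingCircle(q[:,:2].astype(np.float32)); print(x,y,r)
show('post',blob(im,P,(0,0,0),(180,255,255),(86,100),(440,500),(90,150)),P)
show('catch',blob(im,P,(100,100,40),(125,255,255),(85,110),(600,800),(80,200)),P)
y=blob(im,P,(20,120,60),(35,255,255),(75,95),(400,750),(80,400)); q=show('yellow',y,P)
print([(x['location'],x['score'],np.round(atz('wrist',x['location'],8),1)) for x in env.pinpoint('wrist','pocket_1')])
f=blob(im,P,(0,0,0),(180,255,255),(4,13),(490,575),(85,160)); show('floor',f,P)
E
```

```text
white 1516 mean [662.  128.1  72.4] med [661.7 128.5  72.4] mid [662.1 127.2  72.3] ext [43. 47.  6.]
658.53515625 127.19194793701172 24.05067253112793
post 801 mean [474.9 126.8  88.6] med [474.9 124.5  87.4] mid [474.5 128.3  89.4] ext [25. 44.  8.]
catch 1039 mean [744.2 133.9  94.1] med [744.1 134.2  94.2] mid [744.7 133.6  93.9] ext [23. 39.  6.]
yellow 3255 mean [487.7 193.2  86.6] med [475.9 194.7  86.7] mid [595.7 189.2  86.5] ext [272. 161.  11.]
[([322.7, 156.1], 0.88, array([536. , 125.1,   8. ])), ([259.4, 173.0], 0.7, array([461.2, 107.7,   8. ]))]
floor 2864 mean [531.  122.4   8.1] med [531.6 122.4   8.1] mid [532.3 124.4   8.1] ext [85. 73.  9.]
```

View pics/w2.png

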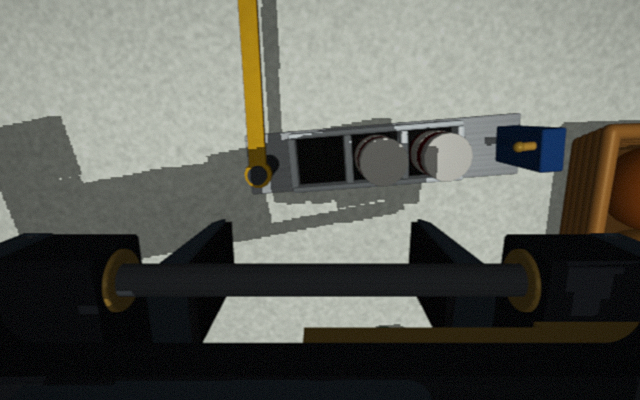

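The wrist view shows the bar swung clear, up from the post at (258,175). The empty pocket's dark floor spans columns 297–347 and rows 137–187, and the white-lidded jars are at (381,160) and (443,155).

```bash
python3 - <<'E'
import numpy as np,cv2
im=cv2.imread("pics/w2.png");P=np.load("w2.npy")
v,u=np.mgrid[:400,:640]; box=(u>285)&(u<358)&(v>125)&(v<200)
dk=(im.max(2)<40)&box&(abs(P[...,2]-8)<4); q=P[dk][:,:2].astype(np.float32)
print(dk.sum(),cv2.minAreaRect(q),q.min(0),q.max(0))
for z0,b in ((28,(u>280)&(u<535)&(v>110)&(v<205)),):
    r=(abs(P[...,2]-28)<3)&b; q=P[r][:,:2].astype(np.float32); print(r.sum(),cv2.minAreaRect(q))
# walls around pocket1: rim pts between pockets
r=(abs(P[...,2]-28)<3)&box; q=P[r]; print(np.histogram(q[:,0],bins=np.arange(490,590,4)),np.histogram(q[:,1],bins=np.arange(80,170,4)))
g=(abs(P[...,2]-72.3)<3)&(u>350)&(u<480)&(v>130)&(v<190)
n,l,s,c=cv2.connectedComponentsWithStats(g.astype(np.uint8))
for i in range(1,n):
    if s[i,4]>300: print(cv2.minEnclosingCircle(P[l==i][:,:2].astype(np.float32)))
E
```

```text
2292 ((542.1702270507812, 120.78364562988281), (70.3081283569336, 53.46569061279297), 2.6972897052764893) [505.9679    92.641266] [576.0913  148.99965]
2757 ((622.0484008789062, 125.26691436767578), (246.05282592773438, 66.11805725097656), 2.705547571182251)
(array([  0,   0, 126, 214,  92,  41,  38,  39,  36,  43,  36,  37,  41,
        43,  31,  42,  43,  78, 215, 166,  44,   6,   0,   0]), array([490, 494, 498, 502, 506, 510, 514, 518, 522, 526, 530, 534, 538,
       542, 546, 550, 554, 558, 562, 566, 570, 574, 578, 582, 586])) (array([  0,  11, 168, 174,  43,  51,  48,  55,  47,  58,  46,  54,  64,
        46,  55,  57,  56, 218, 160,   0,   0,   0]), array([ 80,  84,  88,  92,  96, 100, 104, 108, 112, 116, 120, 124, 128,
       132, 136, 140, 144, 148, 152, 156, 160, 164, 168]))
((658.53515625, 127.19194793701172), 24.05067253112793)
((595.8831176757812, 124.41232299804688), 23.911405563354492)
```

>>> {"name": "arm_command", "arguments": {"motion": [{"offset":[-0.0412,-0.0222,0],"spin":0},{"offset":[-0.0412,-0.0222,0],"spin":0},{"offset":[-0.0412,-0.0222,0],"spin":0},{"offset":[-0.0412,-0.0222,0],"spin":0}]}}

```text
time_s: 8.12
ee_pos: [439.6, -61.5, 258.1]
ee_rot: [180.0, 0.0, 88.2]
force: [-0.1, -0.8, 0.9]
gripper_width: 91.5
gripper_force: 0.0
```

>>> {"name": "arm_command", "arguments": {"motion": [{"offset":[-0.04,0.0012,0],"spin":0},{"offset":[-0.04,0.0012,0],"spin":0},{"offset":[-0.04,0.0012,0],"spin":0}]}}

```text
time_s: 8.5
ee_pos: [440.1, -181.8, 258.2]
ee_rot: [180.0, 0.0, 88.2]
force: [-0.2, 0.3, -0.2]
gripper_width: 91.4
gripper_force: 0.0
```

>>> {"name": "arm_command", "arguments": {"motion": [{"offset":[-0.0404,0.0298,0],"spin":0},{"offset":[-0.0404,0.0298,0],"spin":0},{"offset":[-0.0404,0.0298,0],"spin":0},{"offset":[-0.0404,0.0298,0],"spin":0},{"offset":[0,0,0],"spin":-0.112}]}}

```text
time_s: 9.12
ee_pos: [555.7, -348.5, 256.1]
ee_rot: [-180.0, -0.0, 94.7]
force: [0.1, 0.5, -0.1]
gripper_width: 91.5
gripper_force: 0.0
```

>>> {"name": "arm_command", "arguments": {"motion": [{"offset":[0,0,0],"spin":0},{"offset":[0,0,0],"spin":0}]}}

```text
time_s: 9.38
ee_pos: [553.9, -345.8, 258.1]
ee_rot: [180.0, -0.0, 94.5]
force: [0.3, -0.7, 0.1]
gripper_width: 91.6
gripper_force: 0.0
```

```bash
python3 - <<'E'
from h import *
s=env.state(); print(s['ee_pos'],s['ee_rot'])
im,P=cloud("wrist"); cv2.imwrite("pics/w3.png",im); np.save("w3.npy",P)
for nm,m in (('green',blob(im,P,(45,80,30),(85,255,255),(74,90),(450,700),(-450,-250))),('mug',blob(im,P,(90,60,0),(130,255,255),(86,96),(450,700),(-320,-200))),('can',blob(im,P,(0,0,0),(180,255,255),(98,108),(450,700),(-480,-370)))):
    q=show(nm,m,P)
    if len(q): print(cv2.minEnclosingCircle(q[:,:2].astype(np.float32)))
E
```

```text
[ 553.86476829 -345.84091544  258.10274822] [ 1.79996006e+02 -5.01508184e-03  9.45067134e+01]
green 1768 mean [ 555.1 -346.1   79.4] med [ 555.2 -346.    79.5] mid [ 555.  -346.3   79.4] ext [46. 47.  8.]
((555.0404052734375, -346.65399169921875), 23.626285552978516)
mug 778 mean [ 557.1 -263.    89.2] med [ 556.2 -262.    89.3] mid [ 558.1 -264.    88.8] ext [52. 52.  6.]
((558.2294311523438, -263.9550476074219), 26.341045379638672)
can 608 mean [ 572.4 -405.3  102.3] med [ 572.3 -405.7  102.3] mid [ 572.8 -404.7  102.2] ext [45. 19.  6.]
((573.2589721679688, -412.1336975097656), 22.684921264648438)
```

View pics/w3.png

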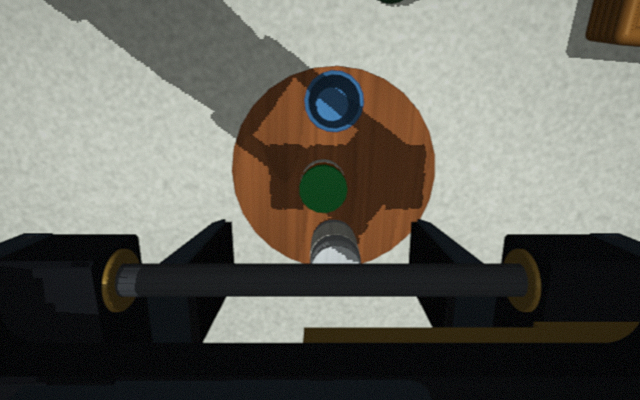

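The green lid is at (323,187), centred under the tool; the mug is at (334,101) and the canister at (337,240). Descending.

>>> {"name": "arm_command", "arguments": {"motion": [{"offset":[0,0.001,0.05],"spin":0},{"offset":[0,0,0.05],"spin":0},{"offset":[0,0,0.05],"spin":0},{"offset":[0,0,0.03],"spin":0},{"offset":[0,0,0.022],"spin":0}]}}

```text
time_s: 10.05
ee_pos: [554.2, -345.7, 54.7]
ee_rot: [-179.9, -0.1, 94.5]
force: [-0.6, -0.2, 0.1]
gripper_width: 91.1
gripper_force: 0.0
```

>>> {"name": "arm_command", "arguments": {"motion": [{"offset":[0,0,0],"spin":0},{"offset":[0,0,0],"spin":0},{"offset":[0,0,0],"spin":0},{"offset":[0,0,0],"spin":0},{"offset":[0,0,0],"spin":0}], "jaw": 0.03, "newtons": 15}}

```text
time_s: 10.68
ee_pos: [555.2, -346.8, 56.7]
ee_rot: [179.9, 0.0, 94.5]
force: [0.7, -0.3, 2.5]
gripper_width: 47.8
gripper_force: 15.0
```

>>> {"name": "arm_command", "arguments": {"motion": [{"offset":[0,0,0],"spin":0},{"offset":[0,0,0],"spin":0},{"offset":[0,0,0],"spin":0}]}}

```text
time_s: 11.05
ee_pos: [555.2, -346.8, 56.6]
ee_rot: [179.9, 0.0, 94.5]
force: [0.4, 0.7, 4.9]
gripper_width: 47.9
gripper_force: 15.0
```

>>> {"name": "arm_command", "arguments": {"motion": [{"offset":[0,0,-0.03],"spin":0},{"offset":[0,0,-0.045],"spin":0},{"offset":[0,0,-0.045],"spin":0},{"offset":[0,0,-0.04],"spin":0},{"offset":[0,0,0],"spin":0}]}}

```text
time_s: 11.68
ee_pos: [555.9, -347.5, 218.7]
ee_rot: [179.7, 0.2, 94.5]
force: [-0.1, 0.1, -1.9]
gripper_width: 47.5
gripper_force: 15.0
```

>>> {"name": "arm_command", "arguments": {"motion": [{"offset":[0.0351,-0.0203,0],"spin":0},{"offset":[0.0351,-0.0203,0],"spin":0},{"offset":[0.0351,-0.0203,0],"spin":0},{"offset":[0.0351,-0.0203,0],"spin":0},{"offset":[0.0351,-0.0203,0],"spin":0}]}}

```text
time_s: 12.3
ee_pos: [437.5, -178.2, 213.4]
ee_rot: [-179.8, -0.1, 94.5]
force: [0.1, 0.2, -1.9]
gripper_width: 47.5
gripper_force: 15.0
```

>>> {"name": "arm_command", "arguments": {"motion": [{"offset":[0.0399,0.0031,0],"spin":0},{"offset":[0.0399,0.0031,0],"spin":0},{"offset":[0.0399,0.0031,0],"spin":0},{"offset":[0.0399,0.0031,0],"spin":0}]}}

```text
time_s: 12.8
ee_pos: [437.9, -18.4, 213.7]
ee_rot: [-179.8, -0.0, 94.5]
force: [0.3, -0.2, -1.3]
gripper_width: 47.6
gripper_force: 15.0
```

>>> {"name": "arm_command", "arguments": {"motion": [{"offset":[0.0336,0.0261,0],"spin":0},{"offset":[0.0336,0.0261,0],"spin":0},{"offset":[0.0336,0.0261,0],"spin":0},{"offset":[0.0336,0.0261,0],"spin":0}]}}

```text
time_s: 13.3
ee_pos: [532.2, 123.5, 213.2]
ee_rot: [-179.7, 0.1, 94.5]
force: [0.3, 0.8, -0.7]
gripper_width: 47.7
gripper_force: 15.0
```

>>> {"name": "arm_command", "arguments": {"motion": [{"offset":[0,0,0],"spin":0.16},{"offset":[0,0,0],"spin":0.16},{"offset":[0,0,0],"spin":0.16},{"offset":[0,0,0],"spin":0.16},{"offset":[0,0,0],"spin":0.16}]}}

```text
time_s: 13.92
ee_pos: [531.5, 122.2, 213.1]
ee_rot: [-179.8, 0.2, 48.4]
force: [-0.6, 0.3, -1.1]
gripper_width: 47.7
gripper_force: 15.0
```

>>> {"name": "arm_command", "arguments": {"motion": [{"offset":[0,0,0],"spin":0.16},{"offset":[0,0,0],"spin":0.16},{"offset":[0,0,0],"spin":0.16},{"offset":[0,0,0],"spin":0.16},{"offset":[0,0,0],"spin":0.16}]}}

```text
time_s: 14.55
ee_pos: [531.5, 122.2, 213.1]
ee_rot: [179.9, 0.3, 2.5]
force: [0.0, -0.4, -1.3]
gripper_width: 47.9
gripper_force: 15.0
```

>>> {"name": "arm_command", "arguments": {"motion": [{"offset":[0,0,0],"spin":0},{"offset":[0,0,0],"spin":0}]}}

```text
time_s: 14.8
ee_pos: [532.3, 122.4, 214.6]
ee_rot: [180.0, 0.1, 3.0]
force: [0.2, 0.3, -1.4]
gripper_width: 47.9
gripper_force: 15.0
```

```bash
python3 - <<'E'
from h import *
im,P=cloud("wrist"); cv2.imwrite("pics/w4.png",im); np.save("w4.npy",P)
q=show('green',blob(im,P,(45,80,30),(85,255,255),(200,280),(450,700),(50,250)),P)
show('catch',blob(im,P,(100,100,40),(125,255,255),(85,110),(600,800),(80,200)),P)
im,P=cloud("top"); show('greentop',blob(im,P,(45,80,30),(85,255,255),(150,280),(450,700),(50,250)),P)
im,P=cloud("side"); cv2.imwrite("pics/side2.png",im[90:290,150:450])
E
```

```text
green 5653 mean [534.7 122.9 236.8] med [542.2 123.  237.5] mid [533.6 122.8 233.3] ext [44. 47. 31.]
catch none
greentop 10 mean [520.9 109.9 238.6] med [517.1 107.9 238.3] mid [524.1 111.5 238.9] ext [16. 15.  6.]
```

View pics/w4.png

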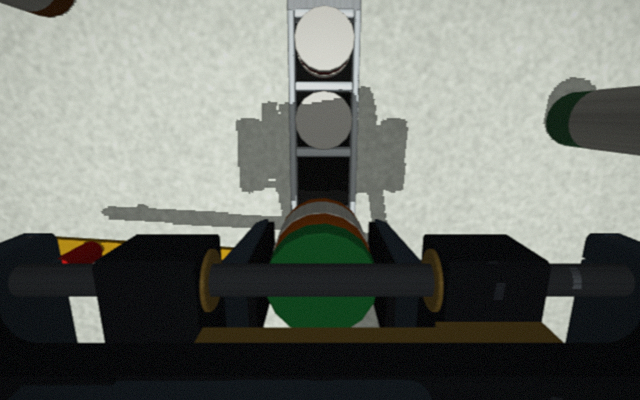

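The jar hangs upright in the jaws (lid at (320,280)), with the pocket's rails below at columns 290 and 360 and the pocket divider at row 152. Measuring the pocket relative to it.

```bash
python3 - <<'E'
import numpy as np,cv2
im=cv2.imread("pics/w4.png");P=np.load("w4.npy")
v,u=np.mgrid[:400,:640]; 
r=(abs(P[...,2]-28)<2)&(u>270)&(u<380)&(v<215); q=P[r][:,:2]
print(cv2.minAreaRect(q.astype(np.float32)))
a=np.radians(2.8); c=np.array([533.6,122]); L=(q-c)@np.array([[np.cos(a),-np.sin(a)],[np.sin(a),np.cos(a)]])
print(np.histogram(L[:,1],np.arange(-40,41,2))[0]); 
m=abs(L[:,1])<22; print(np.histogram(L[m,0],np.arange(20,110,2))[0])
print(np.percentile(L[:,1],[1,99]),np.percentile(L[m&(L[:,0]<45),0],[2,50,98]))
g=(abs(P[...,2]-72.5)<3)&(u>280)&(u<370)&(v<160)
n,l,s,_=cv2.connectedComponentsWithStats(g.astype(np.uint8))
for i in range(1,n):
    if s[i,4]>300: print(cv2.minEnclosingCircle(P[l==i][:,:2].astype(np.float32)))
E
```

```text
((597.2078857421875, 123.774658203125), (190.32412719726562, 65.81200408935547), 2.738107442855835)
[  0   0  23 380 418 294  49  49  53  50  45  38  35  31  31  34  37  33
  32  32  30  32  36  35  34  41  46  43  45  52  65  52  71 398 413 262
   0   0   0   0]
[  0   0   0  35  86  89  89  47   0   0   0   0   0   0   0   0   0   0
   0   0   0   0   0   0   0   0   0   0   0   0   0   0   0   0  40 121
  88  94  41   0   5   2   5   1]
[-33.89536421  31.24322102] [27.34175702 31.36301019 34.46538742]
((658.433349609375, 126.65772247314453), 23.9907169342041)
((595.5385131835938, 123.98632049560547), 23.92458152770996)
```

>>> {"name": "arm_command", "arguments": {"motion": [{"offset":[0.0005,0.0017,0.03],"spin":0},{"offset":[0,0,0.04],"spin":0},{"offset":[0,0,0.04],"spin":0},{"offset":[0,0,0.025],"spin":0},{"offset":[0,0,0],"spin":0}]}}

```text
time_s: 15.58
ee_pos: [532.1, 120.6, 79.2]
ee_rot: [180.0, 0.3, 2.9]
force: [-0.2, 0.3, -1.0]
gripper_width: 47.8
gripper_force: 15.0
```

>>> {"name": "arm_command", "arguments": {"motion": [{"offset":[0,0,0],"spin":0},{"offset":[0,0,0.006],"spin":0},{"offset":[0,0,0.006],"spin":0},{"offset":[0,0,0.006],"spin":0}]}}

```text
time_s: 16.08
ee_pos: [533.6, 121.0, 62.8]
ee_rot: [-180.0, -0.0, 2.9]
force: [0.0, -0.5, -1.8]
gripper_width: 47.8
gripper_force: 15.0
```

Underside is below the rim with no contact. Continue down.

>>> {"name": "arm_command", "arguments": {"motion": [{"offset":[0,0,0.004],"spin":0},{"offset":[0,0,0.004],"spin":0},{"offset":[0,0,0.003],"spin":0},{"offset":[0,0,0.0015],"spin":0},{"offset":[0,0,0],"spin":0}]}}

```text
time_s: 16.7
ee_pos: [533.5, 121.0, 50.4]
ee_rot: [-180.0, 0.0, 2.9]
force: [-0.5, -0.3, -1.9]
gripper_width: 47.7
gripper_force: 15.0
```

>>> {"name": "arm_command", "arguments": {"motion": [{"offset":[0,0,0.001],"spin":0},{"offset":[0,0,0],"spin":0}]}}

```text
time_s: 16.95
ee_pos: [533.7, 121.0, 49.6]
ee_rot: [-180.0, -0.0, 2.9]
force: [0.4, 0.2, -0.7]
gripper_width: 47.6
gripper_force: 15.0
```

>>> {"name": "arm_command", "arguments": {"motion": [{"offset":[0,0,0],"spin":0},{"offset":[0,0,0],"spin":0},{"offset":[0,0,0],"spin":0},{"offset":[0,0,0],"spin":0}], "jaw": 0.07}}

```text
time_s: 17.45
ee_pos: [533.5, 120.9, 49.5]
ee_rot: [-180.0, -0.0, 2.9]
force: [0.1, -0.5, 0.8]
gripper_width: 70.3
gripper_force: 0.0
```

>>> {"name": "arm_command", "arguments": {"motion": [{"offset":[0,0,-0.03],"spin":0},{"offset":[0,0,-0.05],"spin":0},{"offset":[0,0,-0.06],"spin":0},{"offset":[0,0,-0.06],"spin":0},{"offset":[0,0,0],"spin":0}]}}

```text
time_s: 18.08
ee_pos: [536.1, 121.5, 255.0]
ee_rot: [-179.9, -0.7, 2.9]
force: [-0.0, -0.3, -0.7]
gripper_width: 70.1
gripper_force: 0.0
```

```bash
python3 - <<'E'
from h import *
im,P=cloud("wrist"); cv2.imwrite("pics/w5.png",im)
q=show('green',blob(im,P,(45,80,30),(85,255,255),(50,100),(450,700),(50,250)),P); print(cv2.minEnclosingCircle(q[:,:2].astype(np.float32)))
im,P=cloud("top"); 
show('greentop',blob(im,P,(45,80,30),(85,255,255),(50,100),(450,700),(50,250)),P)
show('red',blob(im,P,(170,100,60),(180,255,255),(112,140),(400,700),(200,350))|blob(im,P,(0,100,60),(8,255,255),(112,140),(400,700),(200,350)),P)
print(env.state())
E
```

```text
green 1759 mean [533.1 121.4  72.5] med [533.3 121.4  72.6] mid [532.8 121.3  72.3] ext [47. 46. 21.]
((532.3486328125, 121.16223907470703), 23.734956741333008)
greentop 116 mean [524.7 128.   71.8] med [524.8 127.6  72.1] mid [529.9 129.4  71.8] ext [43. 34. 25.]
red 34 mean [475.2 317.7 125.2] med [475.2 316.8 124.3] mid [475.4 317.8 125.5] ext [14. 16. 14.]
{'time_s': 18.175, 'qpos': array([1.15635792e+01, 1.49980668e+01, 9.12292273e+01, 3.45622333e-03,
       7.37422447e+01, 9.87068886e+01]), 'qvel': array([-0.04252031,  1.62022491,  2.54008928, -0.01897475, -0.0544986 ,
        0.06818796]), 'effort': array([ 6.60768739e-03, -4.04489136e+01, -2.50494289e+01,  2.48812884e-02,
       -1.36897266e-01,  3.83856950e-04]), 'ee_pos': array([533.26101781, 120.8668214 , 249.55203086]), 'ee_rot': array([-1.79992109e+02, -2.96076960e-02,  2.85572183e+00]), 'force': array([-1.32445156, -0.07265438, -0.14390688]), 'torque': array([-0.05029733,  0.15353522,  0.06074732]), 'gripper_force': 0.0, 'gripper_width': 69.87855861288222}
```

>>> {"name": "arm_command", "arguments": {"motion": [{"offset":[-0.012,-0.0498,0],"spin":0},{"offset":[-0.012,-0.0498,0],"spin":0},{"offset":[-0.012,-0.0498,0],"spin":0},{"offset":[-0.012,-0.0498,0],"spin":0}], "jaw": 0.06}}

```text
time_s: 18.68
ee_pos: [474.1, 318.3, 246.9]
ee_rot: [179.9, 0.2, 2.8]
force: [0.9, 0.9, -0.3]
gripper_width: 60.3
gripper_force: 0.0
```

>>> {"name": "arm_command", "arguments": {"motion": [{"offset":[0,0,0],"spin":-0.168},{"offset":[0,0,0],"spin":-0.168},{"offset":[0,0,0],"spin":-0.168},{"offset":[0,0,0],"spin":-0.168},{"offset":[0,0,0],"spin":-0.168}]}}

```text
time_s: 19.3
ee_pos: [474.6, 316.9, 246.7]
ee_rot: [-179.9, 0.3, 51.3]
force: [0.5, 0.1, 0.9]
gripper_width: 60.2
gripper_force: 0.0
```

>>> {"name": "arm_command", "arguments": {"motion": [{"offset":[0,0,0],"spin":-0.168},{"offset":[0,0,0],"spin":-0.168},{"offset":[0,0,0],"spin":-0.168},{"offset":[0,0,0],"spin":-0.168},{"offset":[0,0,0],"spin":0}]}}

```text
time_s: 19.92
ee_pos: [474.8, 317.0, 247.2]
ee_rot: [-179.8, 0.1, 89.4]
force: [0.3, -0.4, -0.7]
gripper_width: 59.8
gripper_force: 0.0
```

>>> {"name": "arm_command", "arguments": {"motion": [{"offset":[0,0,0.04],"spin":0},{"offset":[0,0,0.04],"spin":0},{"offset":[0,0,0.04],"spin":0},{"offset":[0,0,0.02],"spin":0},{"offset":[0,0,0],"spin":0}]}}

```text
time_s: 20.55
ee_pos: [474.0, 316.5, 106.9]
ee_rot: [-179.7, 0.2, 89.4]
force: [-0.0, -0.2, 0.4]
gripper_width: 59.9
gripper_force: 0.0
```

>>> {"name": "arm_command", "arguments": {"motion": [{"offset":[0,0,0],"spin":0},{"offset":[0,0,0],"spin":0},{"offset":[0,0,0],"spin":0},{"offset":[0,0,0],"spin":0}], "jaw": 0.026}}

```text
time_s: 21.05
ee_pos: [475.8, 317.6, 110.0]
ee_rot: [180.0, -0.0, 89.5]
force: [0.9, -0.4, -0.0]
gripper_width: 26.4
gripper_force: 0.0
```

>>> {"name": "arm_command", "arguments": {"motion": [{"offset":[-0.0008,0.0178,0],"spin":0.089},{"offset":[-0.0008,0.0178,0],"spin":0.089},{"offset":[-0.0008,0.0178,0],"spin":0.089},{"offset":[-0.0008,0.0178,0],"spin":0.089},{"offset":[-0.0008,0.0178,0],"spin":0.089}]}}

```text
time_s: 21.68
ee_pos: [562.2, 297.2, 109.6]
ee_rot: [-180.0, -0.0, 63.8]
force: [-0.6, -0.7, -0.4]
gripper_width: 26.0
gripper_force: 0.1
```

>>> {"name": "arm_command", "arguments": {"motion": [{"offset":[-0.0008,0.0178,0],"spin":0.089},{"offset":[-0.0008,0.0178,0],"spin":0.089},{"offset":[-0.0008,0.0178,0],"spin":0.089},{"offset":[-0.0008,0.0178,0],"spin":0.089},{"offset":[-0.0008,0.0178,0],"spin":0.089}]}}

```text
time_s: 22.3
ee_pos: [631.0, 241.6, 109.5]
ee_rot: [-180.0, -0.0, 38.3]
force: [-1.0, 1.3, -0.1]
gripper_width: 26.0
gripper_force: 0.1
```

>>> {"name": "arm_command", "arguments": {"motion": [{"offset":[-0.0008,0.0178,0],"spin":0.089},{"offset":[-0.0008,0.0178,0],"spin":0.089},{"offset":[-0.0008,0.0178,0],"spin":0.089},{"offset":[-0.0008,0.0178,0],"spin":0.089},{"offset":[0,0,0],"spin":0}]}}

```text
time_s: 22.92
ee_pos: [664.5, 178.4, 109.5]
ee_rot: [-180.0, -0.0, 18.1]
force: [0.6, -0.2, -0.4]
gripper_width: 26.1
gripper_force: 0.0
```

>>> {"name": "arm_command", "arguments": {"motion": [{"offset":[-0.0005,0.0134,0],"spin":0.067},{"offset":[-0.0005,0.0134,0],"spin":0.067},{"offset":[-0.0005,0.0134,0],"spin":0.067},{"offset":[0,0,0],"spin":0}]}}

```text
time_s: 23.42
ee_pos: [672.4, 140.2, 109.5]
ee_rot: [-180.0, 0.0, 6.6]
force: [-0.5, -0.1, -0.6]
gripper_width: 25.7
gripper_force: 0.0
```

>>> {"name": "arm_command", "arguments": {"motion": [{"offset":[0,0.0044,0],"spin":0.022},{"offset":[0,0.0044,0],"spin":0.022},{"offset":[0,0.0044,0],"spin":0.022},{"offset":[0,0.003,0],"spin":0.015},{"offset":[0,0,0],"spin":0}]}}

```text
time_s: 24.05
ee_pos: [673.6, 125.5, 109.5]
ee_rot: [-179.9, 0.0, 2.0]
force: [-1.2, 2.6, -0.1]
gripper_width: 25.7
gripper_force: 1.3
```

>>> {"name": "arm_command", "arguments": {"motion": [{"offset":[0,0.003,0],"spin":0.01},{"offset":[0,0.002,0],"spin":0},{"offset":[0,0,0],"spin":0}]}}

```text
time_s: 24.42
ee_pos: [673.7, 122.8, 109.4]
ee_rot: [-179.6, 0.0, 1.3]
force: [-1.2, 12.4, -0.3]
gripper_width: 26.2
gripper_force: 6.1
```

```bash
python3 - <<'E'
from h import *
s=env.state(); print(s['ee_pos'],s['force'],s['gripper_force'])
im,P=cloud("wrist")
show('red',blob(im,P,(170,100,60),(180,255,255),(90,140),(600,740),(80,180))|blob(im,P,(0,100,60),(8,255,255),(90,140),(600,740),(80,180)),P)
cv2.imwrite("pics/w6.png",im)
E
```

```text
[673.72695364 122.7938724  109.40185469] [-1.24259958 12.44544207 -0.30598533] 6.146310567855835
red 894 mean [681.3 127.3 111.7] med [681.7 127.2 113.1] mid [680.4 127.2 109. ] ext [ 7. 17. 38.]
```

View pics/w6.png

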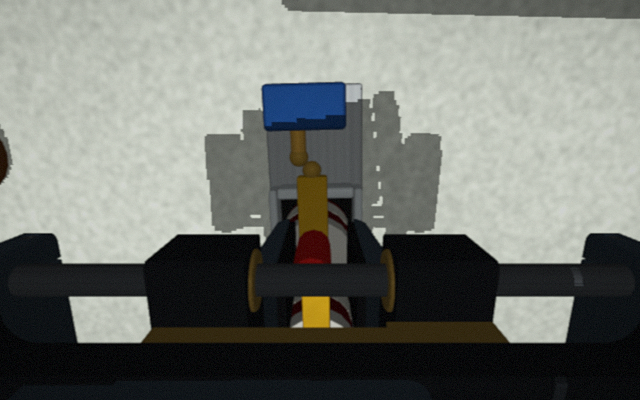

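The nose (312,168) has passed the brass plunger tip (299,158), which now sits on its opening side, and the 12 N force says the bar is at its stop. Releasing.

>>> {"name": "arm_command", "arguments": {"motion": [{"offset":[0,-0.003,0],"spin":0},{"offset":[0,0,0],"spin":0},{"offset":[0,0,0],"spin":0}], "jaw": 0.06}}

```text
time_s: 24.85
ee_pos: [674.2, 121.2, 109.5]
ee_rot: [180.0, -0.0, 1.3]
force: [-0.0, -0.2, -0.7]
gripper_width: 52.9
gripper_force: 0.0
```

>>> {"name": "arm_command", "arguments": {"motion": [{"offset":[0,0,-0.03],"spin":0},{"offset":[0,0,-0.05],"spin":0},{"offset":[0,0,-0.06],"spin":0},{"offset":[0,0,0],"spin":0},{"offset":[0,0,0],"spin":0}]}}

```text
time_s: 25.48
ee_pos: [673.7, 121.4, 249.1]
ee_rot: [180.0, 0.0, 1.3]
force: [-0.1, 0.1, -1.0]
gripper_width: 59.7
gripper_force: 0.0
```

```bash
python3 - <<'E'
from h import *
s=env.state(); print(s['ee_pos'],s['force'],s['gripper_force'])
im,P=cloud("wrist")
show('red',blob(im,P,(170,100,60),(180,255,255),(112,140),(600,740),(80,180))|blob(im,P,(0,100,60),(8,255,255),(112,140),(600,740),(80,180)),P)
for x0 in (490,700):
    show('yellow',blob(im,P,(20,120,60),(35,255,255),(75,95),(x0,x0+30),(80,200)),P)
cv2.imwrite("pics/w7.png",im)
E
```

```text
[673.74165453 121.38070574 249.08517882] [-0.09031251  0.06528777 -1.01781366] 0.0
red 339 mean [674.8 127.7 126.1] med [675.  127.7 126.4] mid [674.6 127.7 123.1] ext [16. 17. 14.]
yellow none
yellow 342 mean [711.  131.   86.5] med [709.1 131.   86.6] mid [714.3 130.5  86.2] ext [29. 19.  8.]
```

View pics/w7.png

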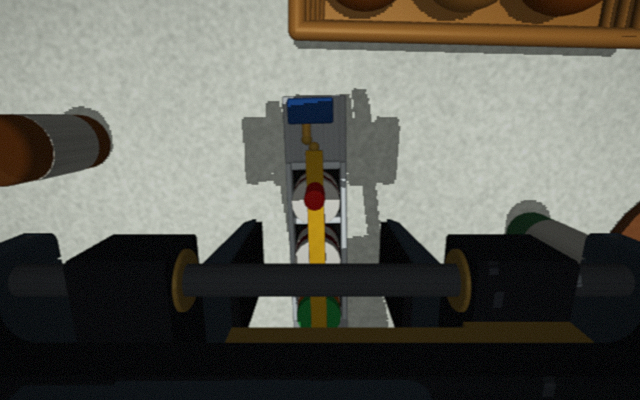

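The bar lies shut along the rack over all three lids, with the knob at (315,195) and the nose behind the plunger at (312,148). The knob's measured y of 127.7 mm matches the shut position. Handing in.

```bash
python3 -c "
from workcell import env
print(env.job_done())"
```

```text
the job is handed in; nothing more can be done
None
```

The orange jar stands in the hinge-side pocket and the keeper bar is shut in its catch. The job was handed in at about 25 s, and no verdict came back.

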